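# Hold the purge cup under the dispenser and open its foot valve

## Robot

A 6-joint arm with a two-finger parallel gripper is mounted at the origin on a cart in front of the work surface, level with it; the furniture and walls round the work are solid. World frame = base frame: x ahead of the robot, y to its left, z up, the work surface at z = 0. Lengths are in m, angles in rad, forces in N, time in s.
With the tool pointing down it reaches from about 0.375 to 0.925 m from the base axis. Payload 5.7 kg.
Tool frame: the origin (TCP) lies on the mounting face of the last link; the fingertips stand 182 mm ahead of it and the grasp point (between the pads) lies 163 mm ahead of it; z points along the fingers, y is the line along which they close (so a half turn about z gives the same grasp; the last joint's range is limited). The gripper opens to 88 mm and grips with 3 to 60 N. Pads are 20 mm wide; open, the fingers measure 115 mm over their backs; the gripper's body (75 mm by 178 mm) begins 61 mm behind the grasp point.
Start: joints at [1.011, 0.359, 1.51, -0, 1.272, -0.115], TCP at [0.258, 0.542, 0.405] pointing down, gripper open.
Joint ranges: [-2.97, 2.97], [-1.01, 2.36], [0.21, 2.38], [-0.96, 4.11], [0.2, 2.71], [-2.98, 2.98]. Speed limits (rad/s): [2.39, 2.39, 3.14, 3.14, 3.14, 3.14].

## Interface

Orientations are given as a unit quaternion [w, x, y, z].
In Python, from bench import bot, viewer, models gives the robot as it stands. Calls block until the motion is done:
- bot.move_to(position, orientation): joint-space move of the TCP to a pose.
- bot.move_straight(position, rot=None, v=0.15): straight line of the TCP; rot=None keeps the orientation; v is the mean speed in m/s.
- bot.movej(angles): joint-space move.
- bot.gripper_to(opening, squeeze=None): finger opening in m; squeeze is the grip in N (None keeps the last); returns when the fingers have stopped.
- bot.sleep(seconds).
- bot.inverse_kinematics(position, orientation): joint angles nearest the present ones, or None.
- bot.read_state(): the state.
- viewer.capture(name): name is "scene" or "side" or "wrist"; returns the picture (400x640x3 uint8, red, green, blue); there is no depth.
- viewer.camera_params(name): a dict with "fx", "fy", "cx", "cy" (pixels), "k1" (the pictures are not rectified: a ray, as slopes to the right and down, at radius r is drawn at 1 + k1 r^2 times it, then the intrinsics apply), "rvec" (rotation vector, rad) and "tvec" (3), from world to camera coordinates, as OpenCV has them; the wrist camera has in their place "tool_from_camera" (4x4, takes a point from camera to tool coordinates, whose origin is the TCP and whose axes are the flange's). Camera axes: x right, y down, z forward; pixel columns grow to the right and rows downward; lengths in m; the calibration is good to about 2 mm. A picture is of the moment at which its call begins: read the wrist's pose just before it. camera_params takes no time and is no camera call.
A pose or a line that the arm cannot do raises bot.MotionError and nothing moves.
- bot.close_job(): hands the job in; it is judged then, once.
Trained networks look in the newest picture that a camera, given by its name, has taken for a name from the list of things; names that differ only in an ending like _2 or _b are one class to them, and where a whole thing is asked for, a point or a joint stands for the part that bears it (a point fixed in the world has none). Each returns a list of dicts, best first, with "score" (0 to 1); they miss things now and then, are a little off and sometimes report something else, mostly with a low value. They report only what shows in the picture. A call takes as long as a camera call. They do not tell look-alikes from the thing itself.
- models.cut_out(camera, query): "region" (400x640 bool, what is visible of it) and "box" ([left, top, right, bottom] in pixels, round what is visible of it).
- models.tip_of(camera, query): "position" ([row, column] in pixels: a listed point, or the origin of a listed thing).
The state is a dict: "time_s": time; "joint_positions": joint angles; "qvel": joint speeds; "joint_torque": joint torques, N m; "ee_pos": TCP position; "tool_rot": TCP orientation; "contact_force": force on the tool from outside, world axes, zero at the start; "torque": the same for the moment, N m; "grip_width": finger opening in m; "grip_force": force on a finger pad.
Only numpy, scipy, OpenCV 4.12 (cv2) and the standard library are available. Lean on these libraries where they do the work, as an engineer would, in place of code of your own. Each camera call takes 0.05 s, during which the arm holds its last target. There are 200 camera calls.

## Task

Get the dispenser ready to be purged: first swing its spout round to the front until it clicks home in its catch. Then pick up the square metal purge cup from the worktop, find the end with the deep bore (the other end has only a shallow recess), turn that end up and, from below, bring the cup over the spout's tip until the floor of the bore gently pushes the spring foot valve at least halfway in. Finish while still holding the cup there, upright, gripped and pressing, with the spout still in its catch and the other things on the worktop left where they are.

Things in the scene. Friction and masses are not known exactly. Their poses are not given: they have to be found in the camera images.
- dispenser: White bench dispenser, fixed; housing 150 x 150 mm, 235 mm high, its front 45 mm before the origin; in front a drip tray 22 mm high, 132 mm wide, reaching 205 mm from the origin. Origin on the worktop, below the vertical swivel axis of the spout; its -x axis points out of the front over the drip tray, its y axis to the left seen from the robot.
- spout (a joint): Swivel angle of the spout (rad): 0 = along the dispenser's -x axis, in its catch, at an end stop; grows as it swings to the dispenser's +y side (direction from the axis: (-cos q, sin q) in the dispenser's frame). A spring ball catch is overrun between 0.25 and 0.1 rad (2 to 4 N sideways at the sleeve); then it rests between 0 and 0.03. Friction holds it where it is left.
- spout_grip (a point): Middle of the black grip sleeve (18 mm diameter, 36 mm long) on the horizontal spout tube: on the tube's centre line, 265 mm above the worktop, 118 mm from the swivel axis, nothing above it. Its x axis points back to the swivel axis, z up. The 14 mm steel tube goes on to 160 mm from the axis, then bends straight down as a 12 mm tube to the foot valve.
- foot_valve (a joint): Travel of the foot valve (m): 0 = out (shut), 0.008 = fully pushed up into the tube. Spring force 1.5 N at the start, 3.9 N at full travel, then a hard stop.
- valve_tip (a point): Centre of the flat underside of the foot valve at the lower end of the spout, 160 mm from the swivel axis, 140 mm above the worktop when shut; it moves up with the valve. The valve is a black bell of 16 mm diameter, pushed straight up from below against its spring. z points up.
- purge_cup: Square plain metal cup, 40 x 40 mm across, 64 mm long, 0.13 to 0.24 kg, lying on a flat. Its long axis is its x axis. The +x end is the mouth: a round bore, 28 mm diameter, 46 mm deep. The -x end looks alike but has only a recess, 28 mm diameter, 6 mm deep; 12 mm of metal lies between. Origin in the middle of the lower flat (20 mm below the long axis, halfway along); z up as it lies.
- cup_mouth (a point): Centre of the mouth of the purge cup's deep bore, on its long axis in the +x end face; same axes as purge_cup.
- vial_a: Small medicine bottle, 29 mm diameter, 55 mm high, a bystander; origin at the centre of its base.
- vial_b: Small medicine bottle, 29 mm diameter, 55 mm high, a bystander; origin at the centre of its base.
- vial_d: Small medicine bottle, 29 mm diameter, 55 mm high, a bystander; origin at the centre of its base.
- carton: Printed medicine carton, 51 x 116 x 78 mm high, a bystander; origin at the centre of its base.
- marker: Black marker pen, 135 mm long, 16 mm thick, lying, a bystander; origin at the centre of its underside.
- tape: Roll of brown packing tape lying flat, 96 mm diameter, 24 mm high, a bystander; origin at the centre of its underside.
- pen: White pen with a blue cap, 142 mm long, 12 mm thick, lying, a bystander; origin at the centre of its underside.
Things that resemble listed ones, but are neither listed nor needed, are in the scene too. What is shaped like the purge_cup but turquoise or yellow is not meant.

How it is judged:
On the way, in this order (a step that is already met when the one before it is completed fails the run):
1. the spout is home in its catch (value of joint spout below 0.06 rad), for 0.2 s.
2. the cup is held clear of the worktop with its deep bore up (height (world z) of cup_mouth above 0.085 m and angle between purge_cup's own x axis and vertical below 0.35 rad and contact force between the fingers and purge_cup above 1 N), for 0.2 s.
At the end, for the whole second after the job is handed in: The spout is in its catch (joint below 0.06 rad); the cup is held in the fingers, at rest, its deep bore up (within 0.25 rad of vertical), the valve tip more than 35 mm below the mouth inside the bore, the bore's floor pressing the foot valve in by more than 3.5 mm with less than 20 N (value of joint spout below 0.06 rad and value of joint foot_valve above 0.0035 m and x of valve_tip in the frame of cup_mouth between -0.05 and -0.035 m and z of valve_tip in the frame of cup_mouth between -0.012 and 0.012 m and y of valve_tip in the frame of cup_mouth between -0.012 and 0.012 m and angle between purge_cup's own x axis and vertical below 0.25 rad and height (world z) of cup_mouth above 0.16 m and contact force between the fingers and purge_cup above 1 N and contact force between purge_cup and dispenser between 0.8 and 20 N and linear speed of purge_cup below 0.02 m/s); the arm keeps its last pose, push and grip.
It fails at once if the cup is rammed against the dispenser (over 25 N) (contact force between purge_cup and dispenser above 25 N).
It fails at once if a bystander is moved more than 3 cm (distance of any of vial_a, vial_b, vial_d, carton, marker, tape, pen from where it was at the start of the episode above 0.03 m).
It also fails if it takes over 72 s, if anything falls off the work surface, if the arm or the gripper's body presses on something with over 40 N, if the wrist force passes 120 N, or if a joint passes its speed limit or range.

## Working session

There is one attempt and no reset: what is moved stays moved. The work goes in short steps, each a Python script; the robot and the scene stay as the last script left them, time stands still between calls to the robot, and variables do not carry over. Pictures are saved under pics/ and viewed, at most 10 in all, crops included, and the job is handed in when it is done.

```bash
mkdir -p pics; ls; cat > h.py <<'E'
import numpy as np, cv2
from scipy.spatial.transform import Rotation as R
from bench import bot, viewer, models
def q2R(q): return R.from_quat([q[1],q[2],q[3],q[0]])
def R2q(r): x=r.as_quat(); return [x[3],x[0],x[1],x[2]]
def cam(name, st=None):
    """K, k1, world_from_cam R, origin"""
    p=viewer.camera_params(name)
    if 'rvec' in p:
        Rc=cv2.Rodrigues(np.array(p['rvec'],float))[0]; t=np.array(p['tvec'],float)
        return p,Rc.T,-Rc.T@t
    st=st or bot.read_state(); T=np.array(p['tool_from_camera']); Rt=q2R(st['tool_rot']).as_matrix()
    return p,Rt@T[:3,:3],Rt@T[:3,3]+np.array(st['ee_pos'])
def ray(c,row,col):
    p,Rw,o=c
    K=np.array([[p['fx'],0,p['cx']],[0,p['fy'],p['cy']],[0,0,1]])
    u=cv2.undistortPoints(np.array([[[col,row]]],float),K,np.array([p['k1'],0,0,0.]))[0,0]
    return o,Rw@np.array([u[0],u[1],1])
def onz(c,row,col,z):
    o,d=ray(c,row,col); return o+d*(z-o[2])/d[2]
def proj(c,P):
    p,Rw,o=c; x=Rw.T@(np.array(P)-o); a=x[:2]/x[2]; a=a*(1+p['k1']*a@a)
    return np.array([p['fy']*a[1]+p['cy'],p['fx']*a[0]+p['cx']]) #row,col
def save(im,n): cv2.imwrite('pics/'+n,im[:,:,::-1])
E
python3 - <<'E'
from h import *
ims=[viewer.capture(n) for n in ('scene','side')]
for n,im in zip(('scene','side'),ims): save(im,n+'0.png')
for n in ('scene','side'):
    c=cam(n); print(n,'cam at',c[2].round(3))
    for q in ('dispenser','spout_grip','valve_tip','purge_cup','cup_mouth','vial_a','carton','marker','tape','pen'):
        for d in models.tip_of(n,q)[:4]:
            r,cc=d['position']; z={'spout_grip':.265,'valve_tip':.14,'cup_mouth':.02}.get(q,0)
            print(q,round(d['score'],2),np.round(d['position']),onz(c,r,cc,z).round(3))
E
```

```text
pics
scene cam at [-0.065 -0.825  0.913]
dispenser 0.83 [181. 301.] [0.686 0.128 0.   ]
valve_tip 0.5 [220. 366.] [ 0.586 -0.251  0.14 ]
valve_tip 0.47 [241. 347.] [ 0.5  -0.27  0.14]
valve_tip 0.35 [146. 248.] [0.571 0.232 0.14 ]
purge_cup 0.69 [259. 318.] [ 0.497 -0.167  0.   ]
purge_cup 0.67 [284. 275.] [ 0.359 -0.158  0.   ]
purge_cup 0.59 [288. 326.] [ 0.447 -0.256  0.   ]
cup_mouth 0.88 [254. 311.] [ 0.483 -0.155  0.02 ]
cup_mouth 0.84 [292. 325.] [ 0.425 -0.274  0.02 ]
cup_mouth 0.67 [290. 280.] [ 0.348 -0.195  0.02 ]
vial_a 0.65 [222. 389.] [ 0.749 -0.196  0.   ]
vial_a 0.64 [220. 366.] [ 0.705 -0.146 -0.   ]
vial_a 0.45 [228. 380.] [ 0.709 -0.199  0.   ]
carton 0.77 [239. 415.] [ 0.747 -0.295  0.   ]
marker 0.63 [334. 321.] [ 0.346 -0.347 -0.   ]
tape 0.87 [339. 373.] [ 0.426 -0.436  0.   ]
pen 0.7 [244. 345.] [ 0.592 -0.175 -0.   ]
pen 0.46 [182. 296.] [ 0.672  0.135 -0.   ]
side cam at [ 0.386 -0.985  0.786]
dispenser 0.85 [198. 350.] [0.683 0.142 0.   ]
spout_grip 0.56 [127. 328.] [0.597 0.204 0.265]
purge_cup 0.9 [280. 296.] [ 0.438 -0.25   0.   ]
purge_cup 0.88 [255. 322.] [ 0.529 -0.156  0.   ]
purge_cup 0.8 [262. 264.] [ 0.35  -0.166  0.   ]
cup_mouth 0.65 [283. 292.] [ 0.424 -0.28   0.02 ]
cup_mouth 0.59 [266. 266.] [ 0.357 -0.203  0.02 ]
cup_mouth 0.59 [254. 306.] [ 0.478 -0.167  0.02 ]
vial_a 0.72 [260. 381.] [ 0.706 -0.199  0.   ]
vial_a 0.62 [252. 374.] [ 0.693 -0.163  0.   ]
vial_a 0.53 [333. 303.] [ 0.44  -0.427  0.   ]
vial_a 0.52 [259. 395.] [ 0.75  -0.202  0.   ]
carton 0.83 [284. 400.] [ 0.732 -0.302  0.   ]
marker 0.69 [312. 260.] [ 0.337 -0.348  0.   ]
tape 0.66 [335. 300.] [ 0.433 -0.432  0.   ]
tape 0.65 [250. 373.] [ 0.693 -0.152  0.   ]
pen 0.68 [255. 342.] [ 0.59  -0.164 -0.   ]
```

```bash
python3 - <<'E'
import cv2
a=cv2.imread('pics/scene0.png')[90:370,220:450]; b=cv2.imread('pics/side0.png')[90:370,220:450]
cv2.imwrite('pics/two.png',cv2.resize(cv2.hconcat([a,b]),None,fx=1.73,fy=1.73,interpolation=cv2.INTER_CUBIC))
E
```

```text
(no output)
```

View pics/two.png

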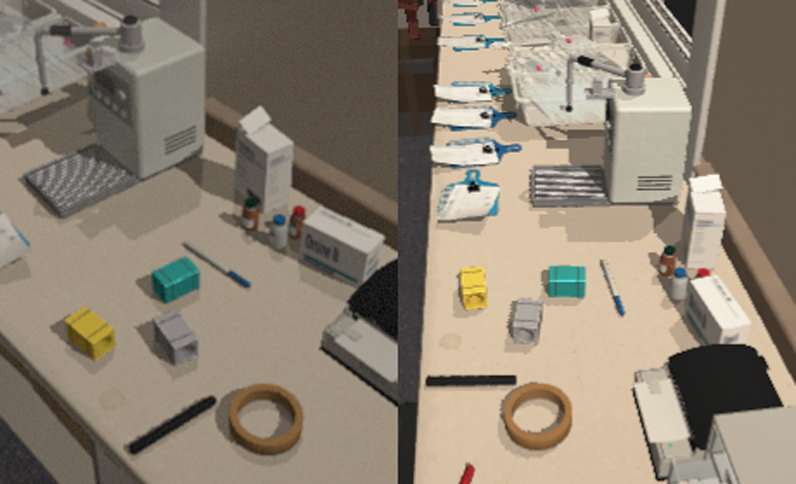

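The scene view shows the metal cup at about (319, 285), near (0.44, -0.25), with one bore facing the camera. The turquoise and yellow look-alikes lie behind it. The spout is swung to the far (+y) side of the dispenser. Next I'll take wrist views of the dispenser from above.

```bash
python3 - <<'E'
from h import *
print(np.round(viewer.camera_params('wrist')['tool_from_camera'],3), viewer.camera_params('wrist')['fx'])
st=bot.read_state(); print(st['tool_rot'],st['time_s'])
for yaw in (0,):
  for p in ([.5,.15,.6],[.52,.15,.55],[.48,.15,.5]):
    for a in (0,90,180,270):
      r=R.from_euler('z',a,degrees=True)*R.from_euler('x',180,degrees=True)
      print(p,a,np.round(j,2) if (j:=bot.inverse_kinematics(p,R2q(r))) is not None else None)
E
```

```text
[[-0.001 -0.964 -0.268  0.071]
 [ 1.    -0.001 -0.001  0.   ]
 [ 0.    -0.268  0.964  0.02 ]
 [ 0.     0.     0.     1.   ]] 344.8404049773784
[-5.22787245e-06  2.20540353e-01  9.75377850e-01 -4.23099247e-05] 1.1
[0.5, 0.15, 0.6] 0 [ 0.16  0.12  1.36 -0.    1.66  1.73]
[0.5, 0.15, 0.6] 90 [ 0.16  0.12  1.36 -0.    1.66  0.16]
[0.5, 0.15, 0.6] 180 [ 0.16  0.12  1.36  0.    1.66 -1.41]
[0.5, 0.15, 0.6] 270 None
[0.52, 0.15, 0.55] 0 [ 0.15  0.17  1.41 -0.    1.55  1.72]
[0.52, 0.15, 0.55] 90 [ 0.15  0.17  1.41 -0.    1.55  0.15]
[0.52, 0.15, 0.55] 180 [ 0.15  0.17  1.41  0.    1.55 -1.42]
[0.52, 0.15, 0.55] 270 None
[0.48, 0.15, 0.5] 0 [ 0.17  0.14  1.57 -0.    1.43  1.74]
[0.48, 0.15, 0.5] 90 [ 0.17  0.14  1.57 -0.    1.43  0.17]
[0.48, 0.15, 0.5] 180 [ 0.17  0.14  1.57  0.    1.43 -1.41]
[0.48, 0.15, 0.5] 270 [ 0.17  0.14  1.57  0.    1.43 -2.98]
```

```bash
python3 - <<'E'
from h import *
r=R.from_euler('z',180,degrees=True)*R.from_euler('x',180,degrees=True)
bot.move_to([.5,.16,.6],R2q(r))
bot.sleep(.3)
st=bot.read_state(); im=viewer.capture('wrist'); save(im,'w1.png')
c=cam('wrist',st); print(st['time_s'],c[2])
np.save('w1.npy',np.r_[st['ee_pos'],st['tool_rot']])
for q,z in (('dispenser',0),('spout_grip',.265),('valve_tip',.14)):
    for d in models.tip_of('wrist',q)[:3]: print(q,round(d['score'],2),np.round(d['position']),onz(c,*d['position'],z).round(3))
E
```

```text
3.1917 [0.42854174 0.16001634 0.57976175]
spout_grip 0.56 [280. 376.] [0.603 0.218 0.265]
spout_grip 0.36 [57. 13.] [ 0.383 -0.118  0.265]
valve_tip 0.66 [215. 384.] [0.575 0.247 0.14 ]
valve_tip 0.21 [258. 129.] [ 0.639 -0.11   0.14 ]
```

View pics/w1.png

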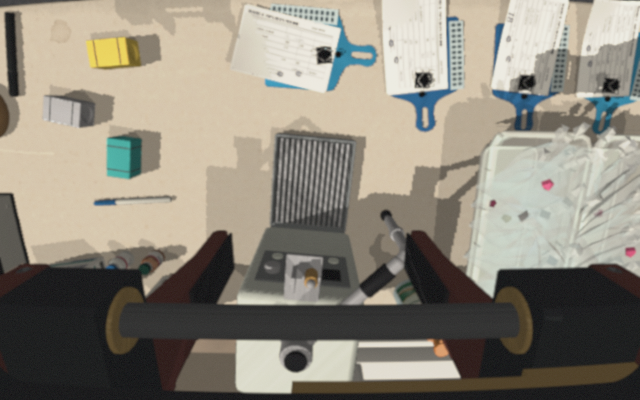

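The wrist view shows the tray's front corners at about (276, 133) and (355, 137), and its back corners at (270, 226) and (347, 231). The swivel knob is at (295, 357) and the black sleeve is centred near (380, 277).

```bash
python3 - <<'E'
from h import *
s=np.load('w1.npy'); c=cam('wrist',dict(ee_pos=s[:3],tool_rot=s[3:]))
A=[onz(c,r,k,.022) for k,r in ((276,133),(355,137),(270,226),(347,231))]
for a in A: print(a.round(4))
print('width',np.linalg.norm(A[0]-A[1]),np.linalg.norm(A[2]-A[3]))
f=(A[0]+A[1])/2; b=(A[2]+A[3])/2; w=A[1]-A[0]; w2=b-f; 
y1=np.arctan2(-w[0],w[1]); y2=np.arctan2(w2[1],w2[0]); print('yaw',y1,y2)
for y in (y1,y2,(y1+y2)/2): print('origin',f[:2]+.205*np.array([np.cos(y),np.sin(y)]))
print('sleeve',onz(c,277,380,.265),onz(c,262,397,.265),onz(c,290,362,.265)); 
for z in (.28,.3): print('knob',onz(c,357,295,z))
c1=cam('scene');c2=cam('side')
def tri(p1,p2):
    o1,d1=ray(c1,*p1);o2,d2=ray(c2,*p2);d1/=np.linalg.norm(d1);d2/=np.linalg.norm(d2)
    t=np.linalg.lstsq(np.c_[d1,-d2],o2-o1,rcond=None)[0];return (o1+t[0]*d1+o2+t[1]*d2)/2,np.linalg.norm(o1+t[0]*d1-o2-t[1]*d2)
print('knob tri',tri((90+19/1.73,220+131/1.73),(90+66/1.73,220+237/1.73)))
E
```

```text
[0.4756 0.0912 0.022 ]
[0.482  0.2178 0.022 ]
[0.6336 0.0758 0.022 ]
[0.6427 0.2084 0.022 ]
width 0.1267500921835264 0.1329635779063059
yaw -0.05034654730140837 -0.07780726076831118
origin [0.68357063 0.14421118]
origin [0.68321018 0.13859346]
origin [0.68340969 0.14140108]
sleeve [0.59948242 0.22214344 0.265     ] [0.58277923 0.23843212 0.265     ] [0.61434334 0.20433758 0.265     ]
knob [0.68554418 0.13483575 0.28      ]
knob [0.66839706 0.13651583 0.3       ]
knob tri (array([0.68224857, 0.12599188, 0.29055604]), np.float64(0.0013049514867659166))
```

```bash
cat >> h.py <<'E'
AX=np.array([.683,.140]); YAW=-.065; DN=R.from_euler('x',180,degrees=True)
def down(a): return R2q(R.from_euler('z',a)*DN)
def spose(q,z=.265,r=.118):
    a=np.pi-q+YAW
    return [*(AX+r*np.array([np.cos(a),np.sin(a)])),z+.163],down(a)
E
python3 - <<'E'
from h import *
q0=.71
bot.gripper_to(.05)
bot.move_to(*spose(q0,.34))
p,o=spose(q0); bot.move_straight(p,o,v=.1)
st=bot.read_state();print('down',st['time_s'],np.round(st['contact_force'],2))
bot.gripper_to(.024,5); st=bot.read_state(); print(st['grip_width'],np.round(st['contact_force'],2))
for q in list(np.arange(q0-.08,.1,-.08))+[.06,.02,-.02,-.04,-.06]:
    p,o=spose(q); bot.move_straight(p,o,v=.06)
    st=bot.read_state();f=np.array(st['contact_force']);print(round(q,2),round(st['time_s'],2),f.round(2))
    if q<.07 and np.linalg.norm(f)>7: break
save(viewer.capture('scene'),'s1.png');save(viewer.capture('side'),'d1.png')
a=cv2.imread('pics/s1.png')[80:260,180:380];b=cv2.imread('pics/d1.png')[80:260,250:450]
cv2.imwrite('pics/two1.png',cv2.resize(cv2.hconcat([a,b]),None,fx=2,fy=2))
E
```

```text
down 5.8667 [ 0.35 -0.65  0.53]
0.024048669436783195 [-0.47  0.21 -0.59]
0.63 6.78 [ 0.   -0.05 -0.67]
0.55 7.09 [-0.    0.33 -0.19]
0.47 7.4 [-0.24 -0.14 -0.15]
0.39 7.71 [ 0.44 -1.17  0.61]
0.31 8.02 [0.32 0.05 1.2 ]
0.23 8.32 [-0.01 -0.18  0.99]
0.15 8.63 [ 0.56 -0.6  -0.38]
0.06 8.96 [ 0.14 -0.14  0.18]
0.02 9.21 [ 0.14  0.85 -0.45]
-0.02 9.46 [ 1.03 -0.44  0.42]
-0.04 9.71 [ 0.25  4.71 -0.57]
-0.06 9.96 [ 2.21  9.99 -2.32]
```

View pics/two1.png

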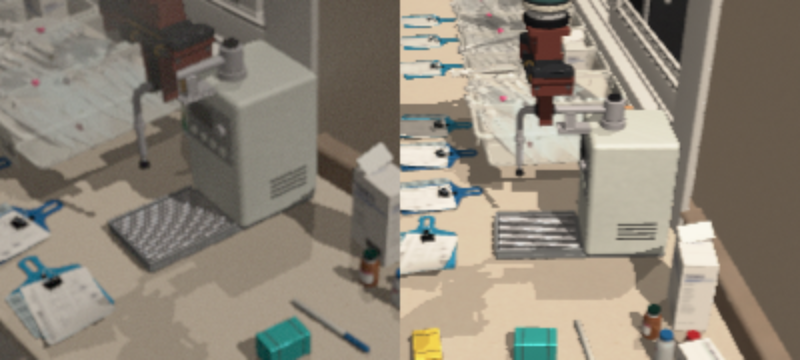

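The spout now points straight out over the tray. The reaction reached 10 N at the end stop, at about q = 0. I'll release it, check the valve tip, and then look at both ends of the cup.

```bash
cat >> h.py <<'E'
def look(target,direc,dist,rolls=np.arange(0,360,30)):
    """IK candidates for wrist camera looking along direc at target"""
    T=np.array(viewer.camera_params('wrist')['tool_from_camera']); z=np.array(direc,float);z/=np.linalg.norm(z)
    x=np.cross(z,[0,0,1.]);x/=np.linalg.norm(x);B=np.c_[x,np.cross(z,x),z]; out=[]
    cur=np.array(bot.read_state()['joint_positions'])
    for r in rolls:
        Rc=B@R.from_euler('z',r,degrees=True).as_matrix(); Rt=Rc@T[:3,:3].T
        p=np.array(target)-z*dist-Rt@T[:3,3]; q=R2q(R.from_matrix(Rt)); j=bot.inverse_kinematics(list(p),q)
        if j is not None: out.append((np.abs(np.array(j)-cur).max(),r,p,q,j))
    return sorted(out,key=lambda t:t[0])
E
python3 - <<'E'
from h import *
bot.gripper_to(.05)
p,o=bot.read_state()['ee_pos'],None
bot.move_straight([p[0],p[1],p[2]+.09],v=.15)
st=bot.read_state();print(st['time_s'],np.round(st['contact_force'],2))
C=np.array([.44,-.25,.02])
for nm,d in (('+y',[-.1,-1,-.9]),('-y',[.1,1,-.9]),('-y2',[.1,1,-1.5])):
  for dist in (.28,.34):
    for t in look(C,d,dist)[:3]: print(nm,dist,t[1],round(t[0],2),t[2].round(2),np.round(t[4],2))
# horizontal-tool feasibility at the spout
tip=AX+.16*np.array([np.cos(np.pi+YAW),np.sin(np.pi+YAW)]); print('tip',tip)
for el in (0,-20,-40):
  for az in range(-90,91,30):
    z=R.from_euler('z',az,degrees=True).apply([np.cos(np.radians(el)),0,np.sin(np.radians(el))])
    for s in (1,-1):
      y=s*np.cross([0,0,1],z);y/=np.linalg.norm(y); Rt=np.c_[np.cross(y,z),y,z]
      g=np.array([*tip,.14]); j=bot.inverse_kinematics(list(g-.163*z),R2q(R.from_matrix(Rt)))
      if j is not None: print(el,az,s,np.round(j,2))
E
```

```text
11.3917 [ 0.73 -0.33  0.39]
+y 0.28 90 0.77 [ 0.53 -0.05  0.21] [ 0.03  0.71  1.7  -0.77  1.33 -0.89]
+y 0.28 60 0.86 [ 0.53 -0.02  0.18] [ 0.11  0.78  1.72 -0.86  1.37 -1.27]
+y 0.28 120 0.95 [ 0.52 -0.07  0.23] [-0.04  0.61  1.74 -0.71  1.23 -0.49]
+y 0.34 90 0.71 [ 0.54 -0.    0.25] [ 0.1   0.66  1.66 -0.71  1.44 -0.92]
+y 0.34 60 0.8 [0.53 0.02 0.22] [ 0.18  0.73  1.68 -0.8   1.47 -1.31]
+y 0.34 30 0.89 [0.51 0.04 0.2 ] [ 0.25  0.76  1.75 -0.89  1.44 -1.68]
-y 0.28 300 1.12 [ 0.48 -0.49  0.18] [-0.99  0.99  1.12  0.36  1.97 -2.07]
-y 0.28 270 1.12 [ 0.49 -0.46  0.21] [-0.94  0.91  1.16  0.3   1.89 -2.56]
-y 0.28 330 1.18 [ 0.45 -0.5   0.16] [-1.06  1.02  1.14  0.44  1.98 -1.59]
-y 0.34 270 1.12 [ 0.49 -0.51  0.25] [-0.98  0.91  1.05  0.28  2.01 -2.56]
-y 0.34 300 1.15 [ 0.48 -0.53  0.22] [-1.02  0.98  1.01  0.36  2.09 -2.06]
-y 0.34 330 1.21 [ 0.45 -0.55  0.2 ] [-1.09  1.01  1.03  0.44  2.09 -1.56]
-y2 0.28 270 1.01 [ 0.5  -0.41  0.25] [-0.86  0.75  1.3   0.21  1.7  -2.45]
-y2 0.28 300 1.05 [ 0.49 -0.44  0.23] [-0.93  0.82  1.26  0.28  1.78 -1.99]
-y2 0.28 330 1.13 [ 0.46 -0.46  
[... 355 characters left out ...]
0.63  1.08  2.19  1.47  1.56 -1.69]
0 90 1 [-0.51  1.02  1.78  1.09  1.73  1.87]
0 90 -1 [-0.51  1.02  1.78  1.09  1.73 -1.27]
-20 -90 1 [ 0.66  0.9   1.43 -0.86  1.75  0.95]
-20 -90 -1 [ 0.66  0.9   1.43 -0.86  1.75 -2.19]
-20 60 1 [-0.57  0.76  2.23  1.47  1.23  1.73]
-20 60 -1 [-0.57  0.76  2.23  1.47  1.23 -1.41]
-20 90 1 [-0.47  0.79  1.83  1.    1.49  2.03]
-20 90 -1 [-0.47  0.79  1.83  1.    1.49 -1.11]
-40 -90 1 [ 0.58  0.71  1.52 -0.7   1.51  0.85]
-40 -90 -1 [ 0.58  0.71  1.52 -0.7   1.51 -2.29]
-40 60 1 [-0.41  0.48  2.17  1.28  0.92  2.2 ]
-40 60 -1 [-0.41  0.48  2.17  1.28  0.92 -0.94]
-40 90 1 [-0.37  0.59  1.85  0.85  1.25  2.26]
-40 90 -1 [-0.37  0.59  1.85  0.85  1.25 -0.88]
```

```bash
python3 - <<'E'
from h import *
C=np.array([.44,-.25,.02])
def tip(n,st=None,q='valve_tip',z=.14):
    viewer.capture(n) if n!='wrist' else None
    c=cam(n,st)
    for d in models.tip_of(n,q)[:2]: print(n,q,round(d['score'],2),np.round(d['position']),onz(c,*d['position'],z).round(4))
ims=[]
t=look(C,[-.1,-1,-.9],.34,[90])[0]; bot.move_to(list(t[2]),t[3]); bot.sleep(.2)
tip('scene');tip('side');tip('scene',None,'spout_grip',.265);tip('side',None,'spout_grip',.265)
for k,(d,rl) in enumerate((([-.1,-1,-.9],90),([.1,1,-.9],300))):
    if k: t=look(C,d,.34,[rl])[0]; bot.move_to(list(t[2]),t[3]); bot.sleep(.2)
    st=bot.read_state(); im=viewer.capture('wrist'); save(im,f'w2_{k}.png'); np.save(f'w2_{k}.npy',np.r_[st['ee_pos'],st['tool_rot']])
    tip('wrist',st,'purge_cup',0); tip('wrist',st,'cup_mouth',.02)
    ims.append(im)
print(bot.read_state()['time_s'])
save(np.hstack([cv2.resize(i,(400,250)) for i in ims]),'two2.png')
c=[cv2.resize(i[100:300,220:420],(400,400),interpolation=cv2.INTER_CUBIC) for i in ims]; save(np.hstack(c),'two2c.png')
E
```

```text
scene valve_tip 0.5 [163. 253.] [0.5279 0.1451 0.14  ]
scene spout_grip 0.68 [121. 262.] [0.5672 0.1373 0.265 ]
side spout_grip 0.68 [137. 320.] [0.5594 0.1295 0.265 ]
side spout_grip 0.41 [247. 373.] [ 0.5908 -0.4242  0.265 ]
wrist purge_cup 0.94 [274. 407.] [ 0.5123 -0.1675  0.    ]
wrist purge_cup 0.83 [193. 335.] [ 0.4355 -0.2459  0.    ]
wrist cup_mouth 0.85 [238. 400.] [ 0.4806 -0.1579  0.02  ]
wrist cup_mouth 0.79 [ 95. 353.] [ 0.3533 -0.1946  0.02  ]
wrist purge_cup 0.72 [201. 303.] [ 0.436 -0.247  0.   ]
wrist purge_cup 0.7 [226. 371.] [ 0.5094 -0.1747  0.    ]
wrist cup_mouth 0.6 [109. 298.] [ 0.3512 -0.1948  0.02  ]
wrist cup_mouth 0.59 [201. 288.] [ 0.4264 -0.2835  0.02  ]
15.1167
```

View pics/two2c.png

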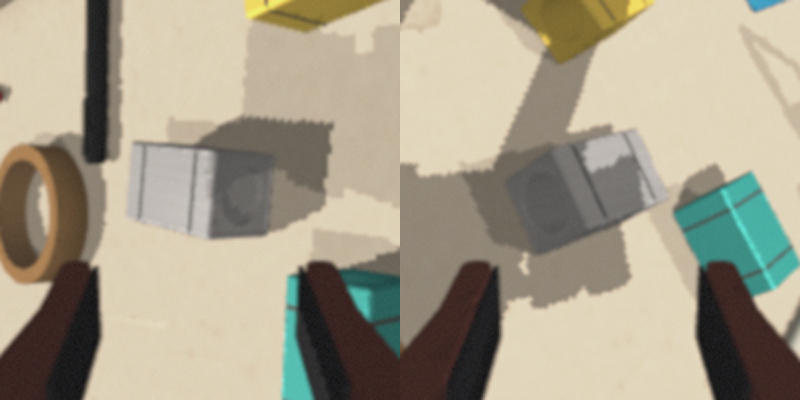

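The left view shows the +y end, which looks shallow because a lit floor is visible. The right view shows the -y end, which is darker. I'll enhance the contrast to be sure.

```bash
python3 - <<'E'
import cv2,numpy as np
o=[]
for k,(x0,y0) in enumerate(((280,165),(270,155))):
    i=cv2.imread(f'pics/w2_{k}.png')[y0:y0+80,x0:x0+80]
    g=cv2.resize(cv2.cvtColor(i,cv2.COLOR_BGR2GRAY),(400,400),interpolation=cv2.INTER_CUBIC).astype(float)
    o.append(np.clip((g-30)*255/110,0,255).astype(np.uint8))
cv2.imwrite('pics/enh.png',cv2.hconcat(o))
E
```

```text
(no output)
```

View pics/enh.png

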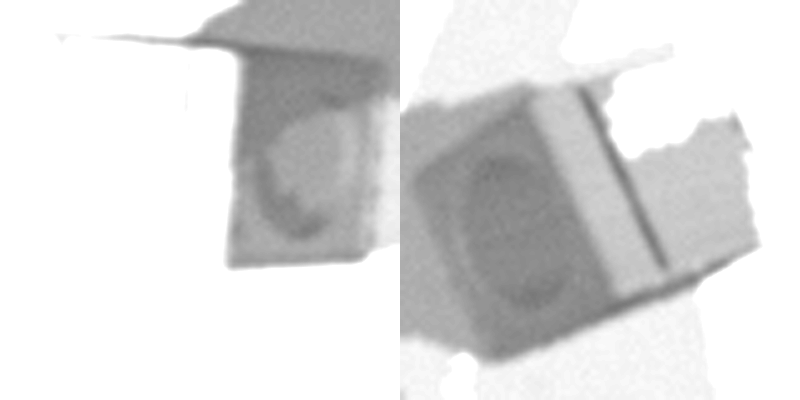

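```bash
python3 - <<'E'
from h import *
C=np.array([.428,-.28,.02])
done=False
for sl in (-.45,-.6,-.75):
  for dist in (.26,.3):
    for t in look(C,[.15,1,sl],dist,range(240,400,20)):
        if t[2][2]<.17 : continue
        print(sl,dist,t[1],t[2].round(3),np.round(t[4],2))
        try: bot.move_to(list(t[2]),t[3])
        except bot.MotionError as e: print(e); continue
        done=True; break
    if done: break
  if done: break
bot.sleep(.2)
st=bot.read_state(); np.save('w3.npy',np.r_[st['ee_pos'],st['tool_rot']]); c=cam('wrist',st)
im=np.mean([viewer.capture('wrist').astype(float) for _ in range(6)],0); np.save('w3im.npy',im)
r,k=proj(c,C); print(r,k,st['time_s'])
cr=im[int(r)-35:int(r)+35,int(k)-50:int(k)+50].mean(2)
g=cv2.resize(cr,(800,560),interpolation=cv2.INTER_CUBIC); save(np.repeat(np.clip((g-30)*255/90,0,255)[:,:,None],3,2).astype(np.uint8),'w3.png')
E
```

```text
-0.6 0.3 260 [ 0.463 -0.539  0.183] [-1.04  1.02  1.02  0.34  2.06 -2.79]
197.36684438388357 319.96025433714686 16.0417
```

View pics/w3.png

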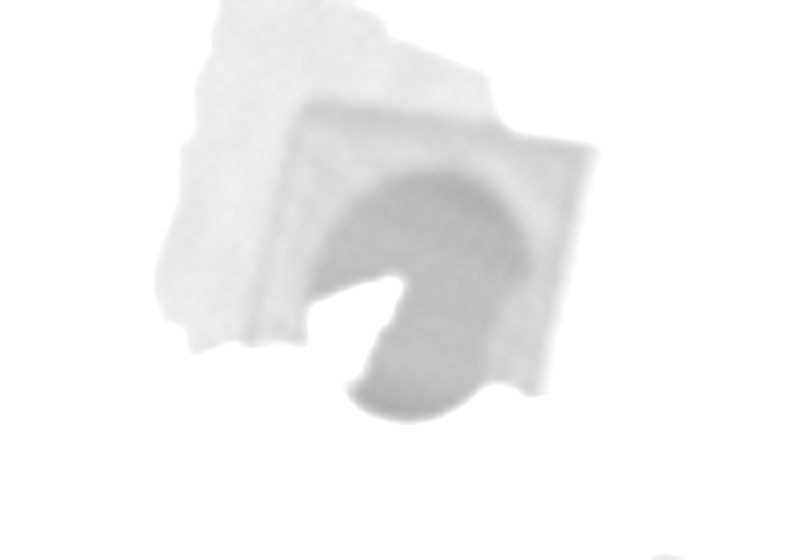

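```bash
python3 - <<'E'
from h import *
im=np.load('w3im.npy'); cr=im[162:232,270:370].mean(2)
print(np.percentile(cr,[1,25,50,75,99]))
cl=cv2.createCLAHE(4,(4,4)); u=np.clip((cr-60)*1.3,0,255).astype(np.uint8)
a=cv2.resize(u,(400,280),interpolation=cv2.INTER_CUBIC); b=cv2.resize(cl.apply(u),(400,280),interpolation=cv2.INTER_CUBIC)
cv2.imwrite('pics/w3b.png',cv2.resize(np.hstack([a,b]),(800,280)))
E
```

```text
[ 95.55555556 113.70833333 149.52777778 210.47222222 227.05555556]
```

View pics/w3b.png

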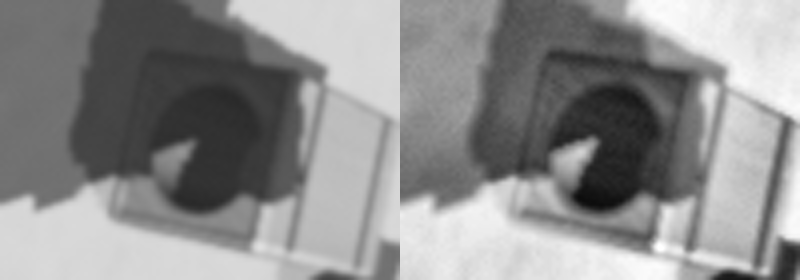

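The -y end is a uniform deep dark hole, lit only on a wedge of side wall with no floor visible. The +y end shows a shallow lit floor, so the mouth faces -y. Now I'll fit the cup pose from masks and check the valve tip and the IK.

```bash
cat >> h.py <<'E'
def gfr(h_az,el,s,mode,):
    pass
def toolR(m,el,s,up=np.array([0,0,1.])):
    """grasp tool rotation for a lying cup whose mouth points along m (unit, horizontal); el<0 tilt"""
    m=np.array([m[0],m[1],0]);z=-np.cos(el)*up+np.sin(el)*m   # el negative: TCP leans toward mouth
    y=s*np.cross(m,-up); return np.c_[np.cross(y,z),y,z]
def finR(az,el,s):
    h=np.array([np.cos(az),np.sin(az),0]);up=np.array([0,0,1.]);z=np.cos(el)*h+np.sin(el)*up
    y=s*np.cross(up,h); return np.c_[np.cross(y,z),y,z]
E
python3 - <<'E'
from h import *
from scipy.optimize import minimize
st=bot.read_state(); obs=[]
for n in ('scene','side','wrist'):
    viewer.capture(n); c=cam(n,st)
    for d in models.cut_out(n,'purge_cup')[:5]:
        b=d['box']; o=onz(c,(b[1]+b[3])/2,(b[0]+b[2])/2,.02)
        if np.hypot(o[0]-.437,o[1]+.248)<.035: print(n,round(d['score'],2),b,o.round(3)); obs.append((c,d['region'])); break
box=np.array([[x,y,z] for x in(-.032,.032) for y in(-.02,.02) for z in(0,.04)])
def mask(c,v):
    P=R.from_euler('z',v[2]).apply(box)+[v[0],v[1],0]
    pts=np.array([proj(c,p)[::-1] for p in P]); m=np.zeros((400,640),np.uint8)
    cv2.fillConvexPoly(m,cv2.convexHull((pts*16).round().astype(np.int32)),1,shift=4); return m>0
def cost(v,ob=None): 
    return sum(1-(a&b).sum()/(a|b).sum() for a,b in ((mask(c,v),r) for c,r in (ob or obs)))
def fit(ob): return min((minimize(cost,[.437,-.248,a],args=(ob,),method='Nelder-Mead',options=dict(initial_simplex=[[.437,-.248,a],[.443,-.248,a],[.437,-.242,a],[.437,-.248,a+.15]])) for a in (-1.6,-1.85,-2.1)),key=lambda r:r.fun)
for ob in [obs]+[[o] for o in obs]: r=fit(ob); print(len(ob),r.x.round(4),r.fun)
c1,c2=cam('scene'),cam('side')
for P in ([*AX,.29],): pass
o1,d1=ray(c1,162.7,252.3);o2,d2=ray(c2,166.5,310)
t=np.linalg.lstsq(np.c_[d1,-d2],o2-o1,rcond=None)[0];print('tip tri',o1+t[0]*d1,o2+t[1]*d2, onz(c2,166.5,310,.14))
tip=AX+.16*np.array([np.cos(np.pi+YAW),np.sin(np.pi+YAW)])
print('expected px',proj(c1,[*tip,.14]),proj(c2,[*tip,.14]))
m=np.array([np.cos(-1.85),np.sin(-1.85)]);el=np.radians(-20)
for s in (1,-1):
    G=toolR(m,el,s); j=bot.inverse_kinematics(list(np.array([.437,-.248,.028])-.163*G[:,2]),R2q(R.from_matrix(G))); print(s,'grasp',j)
    for az in (60,75,90):
      F=finR(np.radians(az),el,s)
      for off,z in ((.15,.09),(0,.09),(0,.16)):
        g=np.array([*tip,z])-off*np.array([np.cos(np.radians(az)),np.sin(np.radians(az)),0])
        j=bot.inverse_kinematics(list(g-.163*F[:,2]),R2q(R.from_matrix(F))); print(s,az,off,z,None if j is None else np.round(j,2))
E
```

```text
scene 0.73 [311.8, 270.6, 334.4, 300.5] [ 0.435 -0.257  0.02 ]
side 0.44 [286.9, 262.1, 306.3, 289.7] [ 0.441 -0.253  0.02 ]
wrist 0.94 [300.6, 175.1, 369.7, 230.2] [ 0.434 -0.252  0.02 ]
3 [ 0.4359 -0.2485 -1.8011] 0.7813662567540731
1 [ 0.4332 -0.2512 -1.8117] 0.1116352201257862
1 [ 0.4377 -0.2446 -1.7462] 0.568445475638051
1 [ 0.4359 -0.2481 -1.7932] 0.07927021075810003
tip tri [0.52735981 0.14906372 0.13897974] [0.52855609 0.15035804 0.14152395] [0.5288928  0.15304244 0.14      ]
expected px [162.76389193 250.86627712] [166.95117858 308.54067016]
1 grasp [-0.86579648  0.59909449  1.83616362  0.36123547  0.93726915 -0.83564079]
1 60 0.15 0.09 [-0.96  0.89  2.2   1.12  1.24  1.62]
1 60 0 0.09 [-0.57  0.89  2.22  1.51  1.22  1.6 ]
1 60 0 0.16 [-0.57  0.71  2.23  1.45  1.24  1.79]
1 75 0.15 0.09 [-0.82  0.87  1.93  0.94  1.41  1.86]
1 75 0 0.09 [-0.54  0.87  2.02  1.22  1.3   1.82]
1 75 0 0.16 [-0.54  0.72  2.03  1.19  1.35  1.96]
1 90 0.15 0.09 [-0.69  0.91  1.67  0.81  1.6   2.  ]
1 90 0 0.09 [-0.47  0.88  1.83  1.    1.44  1.96]
1 90 0 0.16 [-0.47  0.76  1.83  0.99  1.51  2.06]
-1 grasp [-0.86579648  0.59909449  1.83616362  0.36123547  0.93726915  2.30595186]
-1 60 0.15 0.09 [-0.96  0.89  2.2   1.12  1.24 -1.52]
-1 60 0 0.09 [-0.57  0.89  2.22  1.51  1.22 -1.54]
-1 60 0 0.16 [-0.57  0.71  2.23  1.45  1.24 -1.35]
-1 75 0.15 0.09 [-0.82  0.87  1.93  0.94  1.41 -1.28]
-1 75 0 0.09 [-0.54  0.87  2.02  1.22  1.3  -1.32]
-1 75 0 0.16 [-0.54  0.72  2.03  1.19  1.35 -1.18]
-1 90 0.15 0.09 [-0.69  0.91  1.67  0.81  1.6  -1.14]
-1 90 0 0.09 [-0.47  0.88  1.83  1.    1.44 -1.18]
-1 90 0 0.16 [-0.47  0.76  1.83  0.99  1.51 -1.08]
```

```bash
cat >> h.py <<'E'
CUP=np.array([.436,-.2483]); MA=-1.795; EL=np.radians(-20); TIP=np.array([.526,.150])
M=np.array([np.cos(MA),np.sin(MA),0]); G=toolR(M,EL,1); 
E
python3 - <<'E'
from h import *
q=R2q(R.from_matrix(G)); g=np.array([*CUP,.028])
bot.gripper_to(.064)
st=bot.read_state(); p=np.array(st['ee_pos']); bot.move_straight([p[0],p[1],.3],v=.2)
bot.move_to(list(g+[0,0,.09]-.163*G[:,2]),q)
bot.move_straight(list(g-.163*G[:,2]),v=.1)
bot.gripper_to(0.0,30); bot.sleep(.2)
st=bot.read_state(); print(st['time_s'],st['grip_width'],st['grip_force'],np.round(st['contact_force'],2))
if .03<st['grip_width']<.05:
    bot.move_straight(list(g+[0,0,.15]-.163*G[:,2]),v=.15); st=bot.read_state(); print(st['time_s'],st['grip_width'],np.round(st['contact_force'],2))
    im=viewer.capture('wrist');save(im,'w4.png')
E
```

```text
21.2583 0.039857745157395055 30.000950396060944 [-2.05 -1.07  5.95]
22.4083 0.03948388193192351 [-0.31 -1.03 -2.16]
```

View pics/w4.png

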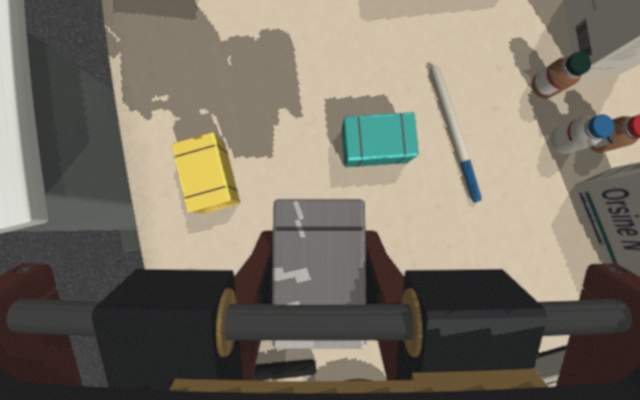

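The cup is held squarely, with 39.5 mm between the fingers, and the bystanders are untouched. Next I turn it mouth up, off to the side of the spout.

```bash
cat >> h.py <<'E'
F=finR(np.pi/2,EL,1); FQ=R2q(R.from_matrix(F))
def fp(off,z,dx=0,dy=0): return list(np.array([TIP[0]+dx,TIP[1]-.008-off+dy,z])-.163*F[:,2])
E
python3 - <<'E'
from h import *
bot.move_to(fp(.15,.17),FQ); bot.move_straight(fp(.15,.09),v=.15); bot.sleep(.2)
st=bot.read_state(); print(st['time_s'],st['grip_width'],np.round(st['contact_force'],2),np.round(st['ee_pos'],3))
P=[]
for n in ('scene','side'):
    im=viewer.capture(n); save(im,f'{n}5.png'); c=cam(n)
    for q,z in (('valve_tip',.14),('cup_mouth',.122)):
        for d in models.tip_of(n,q)[:2]: print(n,q,round(d['score'],2),np.round(d['position'],1),onz(c,*d['position'],z).round(4))
    print('expect tip',proj(c,[*TIP,.14]),'mouth',proj(c,[TIP[0],TIP[1]-.15,.122]))
a=cv2.imread('pics/scene5.png')[80:260,180:380];b=cv2.imread('pics/side5.png')[80:260,250:450]
cv2.imwrite('pics/two5.png',cv2.resize(cv2.hconcat([a,b]),None,fx=2,fy=2,interpolation=cv2.INTER_CUBIC))
E
```

```text
25.7583 0.039508351372041825 [ 0.86  0.74 -1.4 ] [ 0.526 -0.161  0.147]
scene valve_tip 0.42 [163.6 251.9] [0.5231 0.1448 0.14  ]
scene cup_mouth 0.97 [254.1 309.8] [ 0.4193 -0.2301  0.122 ]
scene cup_mouth 0.85 [292.5 279. ] [ 0.2951 -0.2715  0.122 ]
expect tip [162.46071482 251.69289702] mouth [190.57185748 284.22091512]
side cup_mouth 0.57 [262.7 264.2] [ 0.3561 -0.295   0.122 ]
side cup_mouth 0.5 [253.5 308.7] [ 0.4726 -0.2752  0.122 ]
expect tip [166.96398222 309.29740822] mouth [194.43893311 314.87185463]
```

View pics/two5.png

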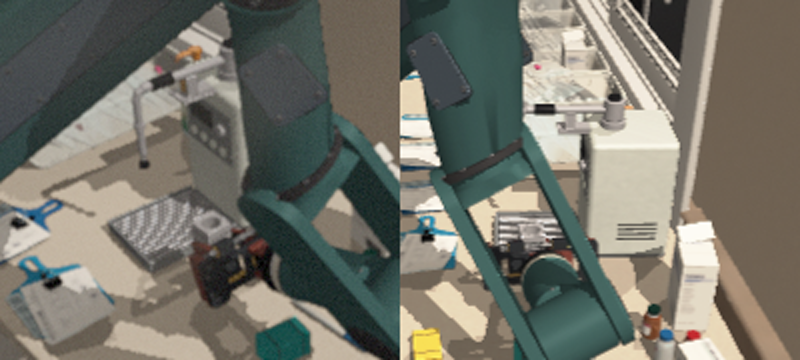

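```bash
python3 - <<'E'
from h import *
for off in (.1,.05,0):
    bot.move_straight(fp(off,.09),v=.08); st=bot.read_state(); print(off,np.round(st['contact_force'],2),np.round(st['joint_torque'],1))
bot.sleep(.2); st=bot.read_state(); print(st['time_s'])
ims=[]
for n in ('scene','side','wrist'):
    im=viewer.capture(n); save(im,f'{n}6.png'); ims.append(im)
    c=cam(n,st); print(n,'tip',proj(c,[*TIP,.14]).round(1),'mouth',proj(c,[*TIP,.122]).round(1))
def cut(n,im,w):
    r,k=proj(cam(n,st),[*TIP,.13]); r=int(np.clip(r,w,400-w)); k=int(np.clip(k,w,640-w)); print(n,'crop origin',k-w,r-w); return cv2.resize(im[r-w:r+w,k-w:k+w],(400,400),interpolation=cv2.INTER_CUBIC)
save(np.hstack([cut('scene',ims[0],50),cut('wrist',ims[2],140)]),'two6.png')
E
```

```text
0.1 [ 0.25 -0.03 -2.48] [  0.6 -60.7  -4.8   2.6   5.9  -0. ]
0.05 [-0.12  0.47 -1.54] [  0.5 -59.2  -3.8   2.5   5.9  -0. ]
0 [-0.92 -0.69 -2.2 ] [  0.6 -58.   -3.    2.4   5.9  -0. ]
28.5833
scene tip [162.5 251.7] mouth [167.5 252.4]
side tip [167.  309.3] mouth [171.4 309.3]
wrist tip [371.  322.8] mouth [333.2 322.8]
scene crop origin 202 115
wrist crop origin 182 120
```

View pics/two6.png

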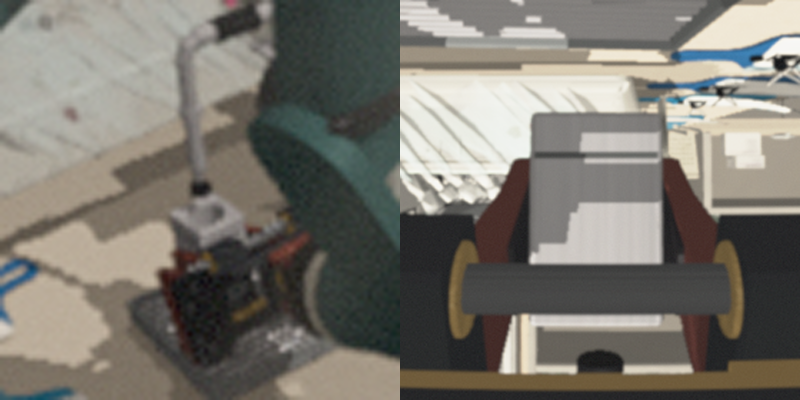

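The scene crop shows the bell at (203, 188), directly over the bore at (208, 210). The wrist crop shows the bell at (600, 360), centred on the cup. Raising the cup slowly while watching the force.

```bash
cat >> h.py <<'E'
def favg(n=12):
    f=[]
    for _ in range(n): bot.sleep(.02); f.append(bot.read_state()['contact_force'])
    return np.mean(f,0)
E
python3 - <<'E'
from h import *
b=favg(); print('base',b.round(2))
zs=[.11,.13,.142,.147]+list(np.arange(.149,.168,.001)); ct=None
for z in zs:
    bot.move_straight(fp(0,z),v=.04 if z<.148 else .01); f=favg()-b
    print(round(z,3),f.round(2))
    if np.linalg.norm(f)>6 or (z<.148 and np.linalg.norm(f)>1.5): print('stop');break
    if ct is None and f[2]<-1.0: ct=z
    if ct and z>=ct+.004: break
st=bot.read_state();print(st['time_s'],ct,st['grip_width'],np.round(st['ee_pos'],4))
E
```

```text
base [-0.13 -0.12 -2.28]
0.11 [ 0.05  0.23 -0.04]
0.13 [0.07 0.22 0.32]
0.142 [-0.01  0.1   0.06]
0.147 [-0.06  0.07  0.32]
0.149 [-0.03  0.01  0.13]
0.15 [-0.18  0.2   0.28]
0.151 [0.31 0.37 0.12]
0.152 [0.07 0.16 0.15]
0.153 [-0.01 -0.02  0.07]
0.154 [ 0.22  0.63 -1.66]
0.155 [-0.07  0.5  -1.79]
0.156 [-0.66  0.27 -2.41]
0.157 [-0.84  0.23 -2.49]
0.158 [-0.58  0.5  -2.93]
36.3583 0.154 0.039922601376621354 [ 0.526  -0.0112  0.2137]
```

```bash
python3 - <<'E'
from h import *
bot.move_straight(fp(0,.1594),v=.01); bot.sleep(.4); print(favg(), bot.read_state()['grip_force'],bot.read_state()['time_s'])
print(bot.close_job())
E
```

```text
[-1.35822339  0.22295973 -5.24872158] 30.000017881393433 37.25
the job is handed in; nothing more can be done
None
```

I handed the job in at about 37 s, with the spout pushed to its end stop and the cup gripped at 30 N, bore up, pressing the foot valve in by an estimated 5–6 mm at about 3 N. I estimated that travel from the arm height and force, and did not take another picture of the spout or the bystanders after the final push.

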